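Slide the serving board out until its handle overhangs the table

TASK

Push the wooden serving board, with the jam jar standing on it, across the table to the edge on the balcony-door side until its whole handle sticks out past the edge and points straight out, with the shoulders of the blade level with the edge, so that someone coming in can take the board by its handle. Only push it: keep the board flat on the table, do not touch the jar, which must stay standing on it, and leave the other things on the table where they are.

Things in the scene. Friction and masses are not known exactly. Their poses are not given: they have to be found in the camera images.
- board: beech serving board lying flat, 12 mm thick: a rectangular blade 130 mm wide (its x) and 180 mm long (its y), with a handle 36 mm wide and 90 mm long in the middle of one short side, pointing along its -y; 0.2 to 0.35 kg. Origin: centre of the blade on its underside; z up. The blade's far short side, opposite the handle, is at y = +90 mm. At yaw 0 the handle points to world -y, straight out over the edge; it starts turned up to about 25 degrees either way.
- board_shoulder (a point): middle of the board's shoulder line, where the handle meets the blade (board x 0, y -90 mm, underside); axes as the board's
- table_edge (a point): point on the free edge of the grey laminate table top on the balcony-door side (the robot's right), at the height of the top. The edge is straight and runs along this point's x (parallel to world x); its y points inward over the table, -y outward off the table. The table stands a little differently each time.
- saucer_a: white ceramic saucer, 120 mm across, 20 mm high; origin centre of underside. Leave alone.
- saucer_b: blue ceramic saucer, 120 mm across, 20 mm high; origin centre of underside. Leave alone.
- spoon_rest: pale beech spoon rest: round dish 100 mm across, 16 mm high, with a flat handle reaching 142 mm from the dish centre along its -x; origin centre of the dish's underside. Leave alone.
- tea_glass: empty waisted tea glass, 60 mm across the mouth, 90 mm tall; origin centre of underside. Leave alone.
- sugar_bowl: white lidded sugar bowl with a blue band, 92 mm across, 86 mm tall; origin centre of underside. Leave alone.
- tea_tin: red tea tin with a brass-coloured lid, 72 x 97 mm, 97 mm tall; origin centre of underside. Leave alone.
- jar: closed jam jar, dark red with a brass-coloured cap, 66 mm across, 80 mm tall, standing loose on the board, nearer to the handle than to the far short side (at least 60 mm of free blade between jar and far short side); 0.2 to 0.4 kg. Origin: centre of its underside, on the blade's top; z up along its axis.
There are look-alikes about, which are no part of the job. What is shaped like the jar but green or pink is not meant.

How it is judged (in metres and radians):
At the end, for the whole second after the job is handed in: The shoulder line of the board is within 12 mm of the table edge (so the handle overhangs), the handle points straight out within 8 degrees, the board lies flat and still on the table, and the jar stands upright on the blade (y of board_shoulder in the frame of table_edge between -0.012 and 0.012 m and angle between the y axis of board and the y axis of table_edge, either way round below 0.14 rad and angle between board's own z axis and vertical below 0.04 rad and height (world z) of board between -0.004 and 0.004 m and linear speed of board below 0.01 m/s and x of jar in the frame of board between -0.06 and 0.06 m and y of jar in the frame of board between -0.085 and 0.085 m and height (world z) of jar between 0.005 and 0.02 m and angle between jar's own z axis and vertical below 0.1 rad); the robot touches nothing.
It fails at once if the board was lifted or tipped (height (world z) of board above 0.012 m or angle between board's own z axis and vertical above 0.12 rad).
It fails at once if the board fell off the table (height (world z) of board below -0.02 m).
It fails at once if the robot touched the jam jar (contact force between any of the fingers, the arm and jar above 0.3 N).
It fails at once if the jam jar was lifted off the board or tipped (height (world z) of jar above 0.025 m or angle between jar's own z axis and vertical above 0.3 rad).
It fails at once if another thing on the table was shifted or tipped (distance of any of saucer_a, saucer_b, spoon_rest, tea_glass, sugar_bowl, tea_tin from where it was at the start of the episode above 0.015 m or angle between any of saucer_a, saucer_b, spoon_rest, tea_glass, sugar_bowl, tea_tin's own z axis and vertical above 0.15 rad).
It also fails if it takes over 51 s, if anything falls off the work surface, if the arm or the gripper's body presses on something with over 40 N, if the wrist force passes 120 N, or if a joint passes its speed limit or range.

ROBOT

A 6-joint arm with a two-finger parallel gripper is mounted at the origin on the work surface. World frame = base frame: x ahead of the robot, y to its left, z up, the work surface at z = 0. Lengths are in mm, angles in rad, forces in N, time in s.
With the tool pointing down it reaches from about 275 to 825 mm from the base axis. Payload 5.2 kg.
Tool frame: the origin (TCP) lies at the very end of the fingers, on their centre line; the grasp point (between the pads) lies 19 mm behind it; z points along the fingers, y is the direction in which the jaws open and shut (so a half turn about z gives the same grasp; the last joint's range is limited). The gripper opens to 93 mm and grips with 3 to 60 N. Pads are 15 mm wide; open, the fingers measure 128 mm over their backs; the gripper's body (75 mm by 188 mm) begins 65 mm behind the grasp point.
Start: joints at [-1.335, 0.259, 1.535, -0, 1.348, -0.203], TCP at [233.69, -497.889, 188.653] pointing down, gripper open.
Joint ranges: [-3.14, 3.14], [-0.91, 2.08], [0.19, 2.58], [-1.22, 4.36], [0.22, 2.71], [-3.12, 3.12]. Speed limits (rad/s): [2.57, 2.57, 3.14, 3.14, 3.14, 3.14].

INTERFACE

Orientations are given as a unit quaternion [x, y, z, w].
In Python, from workcell import * gives the robot as it stands. The module is installed in compiled form; this text tells all that it offers.
- The arm moves only by the tool send_rows, never from a script. Its argument "series" is one flat list of numbers, 7 for each row, row after row: the turn, a rotation vector about the tool's x, y, z scaled (see below), then the shift along the tool's x, y, z scaled (see below), then the opening, from 0 (shut) to 1 (fully open). A call has exactly 8 rows; each row shifts and turns the commanded pose from where the row before left it, along the tool's axes as they then stand; what a row does not reach is not made up. The controller multiplies each number of a shift by 0.025 m and each number of a turn by 0.08 rad. A row lasts 1/10 s, in which the tool goes at most 50 mm and 8.59 degrees, less where a joint would pass 70% of its speed; a pose out of reach is approached as far as the arm can. A call with a number of a shift or a turn outside -1 to 1 is refused whole. A call with a gripper value outside its range is refused whole. The fingers move at their own pace and stop on an object; "force" is the grip in N (left out, the last holds). Time passes only in rows, so rows that do not move let the fingers close, or fill a call up. It gives the time, the measured TCP pose, the force and the opening at its end, in the units of the state.
- state(): the state, without advancing time (a new reading comes with each control period).
- get_image(name): name is "side" or "top" or "wrist"; returns a dict with "frame" (384x512x3 uint8, blue, green, red), "fx", "fy", "cx", "cy" (pixels), "origin" and "orientation" of the camera in the world. Camera axes: x right, y down, z forward; pixel columns grow to the right and rows downward; lengths in mm; the calibration is good to about 2 mm. A picture is of the moment at which its call begins. There is no depth.
- finish_job(): hands the job in, once; it reports no verdict.
The state is a dict: "time": time; "joints": joint angles; "joint_velocities": joint speeds; "joint_efforts": joint torques, N m; "eef_pos": TCP position; "eef_rot": TCP orientation; "contact_force": force on the tool from outside, world axes, zero at the start; "wrist_torque": the same for the moment, N m; "gripper_width": opening from 0.0 (shut) to 1.0 (fully open).
Only numpy, scipy, OpenCV 4.12 (cv2) and the standard library are available. Lean on these libraries where they do the work, as an engineer would, in place of code of your own. Each camera call takes 0.05 s, during which the arm holds its last target.

## Working session

There is one attempt and no reset: what is moved stays moved. The work goes in short steps, Python scripts to look and compute and a tool call to move; the robot and the scene stay as the last step left them, time stands still between calls to the robot, and variables do not carry over. Pictures are saved under pics/ and viewed, and the job is handed in when it is done.

Besides the shell and the picture viewer there is one more tool, called after "Request:" as name(argument=value, ...), one argument or row to a line, values as JSON. send_rows: Moves the arm, as the interface text tells. Shifts and turns lie within -1 to 1; 1 stands for 0.025 m of shift or 0.08 rad of turn. Its arguments: {"type":"object","properties":{"series":{"type":"array"},"force":{"type":"number"}},"required":["series"]}

```bash
mkdir -p pics
cat > h.py <<'E'
from workcell import *
import numpy as np, cv2, pickle
from scipy.spatial.transform import Rotation as R
def grab(n,tag):
    d=get_image(n); cv2.imwrite(f'pics/{tag}.png',d['frame']); pickle.dump(d,open(f'pics/{tag}.pkl','wb')); return d
def load(tag): return pickle.load(open(f'pics/{tag}.pkl','rb'))
def p2w(d,u,v,z):
    r=R.from_quat(d['orientation']).apply([(u-d['cx'])/d['fx'],(v-d['cy'])/d['fy'],1]); o=np.array(d['origin']); return o+r*(z-o[2])/r[2]
def w2p(d,p):
    c=R.from_quat(d['orientation']).inv().apply(np.array(p)-d['origin']); return c[0]/c[2]*d['fx']+d['cx'],c[1]/c[2]*d['fy']+d['cy']
E
python3 - <<'E'
from h import *
for n in ['top','side']:
    d=grab(n,n+'0'); print(n,d['origin'],R.from_quat(d['orientation']).as_matrix().round(3).tolist(),d['fx'],d['cx'],d['cy'])
s=state(); print(s)
E
```

```text
top [ 387.87674463  -16.6019942  1034.1406891 ] [[0.025, -0.987, 0.156], [-1.0, -0.026, -0.006], [0.01, -0.156, -0.988]] 458.92302938923854 254.99671286074675 192.37646837380535
side [ 510.1057916  -675.88415463  499.9051797 ] [[0.999, -0.023, 0.049], [-0.053, -0.553, 0.832], [0.009, -0.833, -0.553]] 361.5572249028991 254.56577016810067 188.7575753940046
{'time': 0.1, 'joints': array([-1.33481530e+00,  2.59254981e-01,  1.53598035e+00, -3.57606744e-05,
        1.34796484e+00, -2.02769491e-01]), 'joint_velocities': array([-6.58425327e-05, -2.52480529e-03, -1.96798296e-03,  5.13532653e-04,
        1.98643340e-03,  1.47456563e-03]), 'joint_efforts': array([ 2.90727119e-03, -4.38206935e+01, -2.84643781e+01,  7.20943208e-02,
        3.60540440e-02, -4.79348648e-05]), 'eef_pos': array([ 233.54085407, -497.36415691,  187.90631727]), 'eef_rot': array([ 9.76032418e-01,  2.17623697e-01, -3.07790970e-05, -8.03358932e-04]), 'contact_force': array([-0.27981418, -0.32166995,  0.31678826]), 'wrist_torque': array([-0.03888759, -0.02453504, -0.0159915 ]), 'gripper_width': 1.0000244207511106}
```

View pics/top0.png

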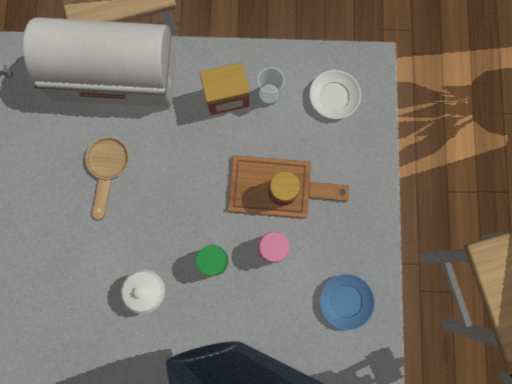

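View pics/side0.png

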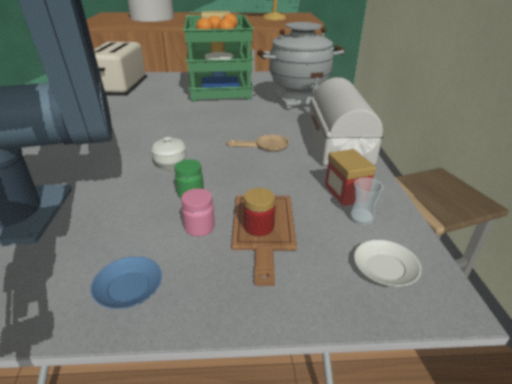

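The top view has right = world -y and up = +x. The board is at about (270,187) with its handle pointing right, and the edge is near column 398. The red jar is at (285,187). I'll enlarge the board and the edge.

Run:
```python
import cv2
a=cv2.imread('pics/top0.png')
cv2.imwrite('pics/c1.png',cv2.resize(a[145:225,215:355],None,fx=5.6,fy=5.6,interpolation=cv2.INTER_CUBIC))
cv2.imwrite('pics/c2.png',cv2.resize(a[30:384,380:420],None,fx=4,fy=1.6,interpolation=cv2.INTER_CUBIC))
```

```text
(no output)
```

View pics/c1.png

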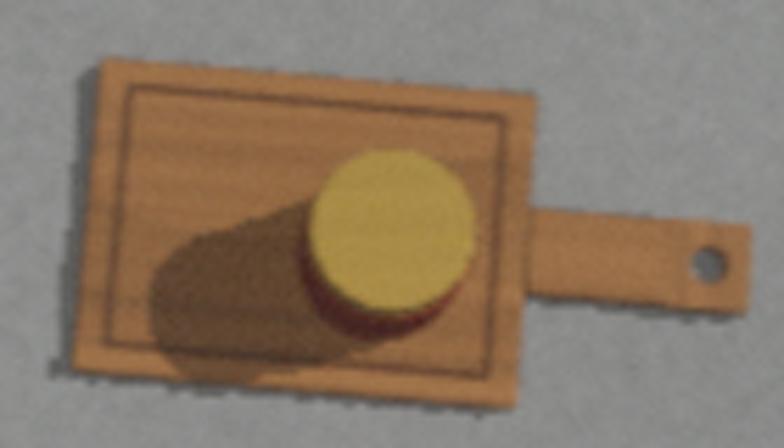

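View pics/c2.png

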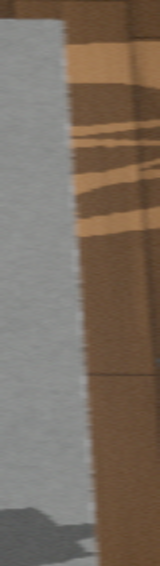

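Run:
```python
from h import *
d=load('top0')
f=lambda x,y,z:p2w(d,(x+.5)/5.6-.5+215,(y+.5)/5.6-.5+145,z)
c={k:f(x,y,12) for k,x,y in [('TL',104,58),('BL',72,370),('TR',537,93),('BR',517,408),('h1',750,226),('h2',748,314)]}
for k in c: print(k,c[k].round(1))
n=np.linalg.norm
print('len',n(c['TL']-c['TR']),n(c['BL']-c['BR']),'w',n(c['TL']-c['BL']),n(c['TR']-c['BR']))
ctr=sum(c[k] for k in['TL','BL','TR','BR'])/4; far=(c['TL']+c['BL'])/2; sh=(c['TR']+c['BR'])/2; he=(c['h1']+c['h2'])/2
print('ctr',ctr,'far',far,'sh',sh,'hend',he)
for a in (far-sh,far-he,c['TL']-c['TR'],c['BL']-c['BR']): print('yaw deg',np.degrees(np.arctan2(-a[0],a[1])))
print('jar',f(392,230,92))
for u,v in [(396.2,42),(400.5,211),(404.7,383)]: print('edge',p2w(d,u,v,0))
for k,u,v,z in [('glass',269,92,0),('saucerA',335,95,20),('saucerB',347,302,20),('pinktop',274,247,80),('green',212,260,80),('tinbot',228,105,0)]: print(k,p2w(d,u,v,z).round(0))
s=cv2.imread('pics/side0.png')
cv2.imwrite('pics/c3.png',cv2.resize(s[325:384,0:512],None,fx=1.55,fy=8,interpolation=cv2.INTER_CUBIC))
cv2.imwrite('pics/c4.png',cv2.resize(s[185:290,215:315],None,fx=5.6,fy=5.6,interpolation=cv2.INTER_CUBIC))
```

```text
TL [635.   28.8  12. ]
BL [506.7  37.5  12. ]
TR [ 625.2 -148.    12. ]
BR [ 496.1 -140.8   12. ]
h1 [ 572.5 -234.6   12. ]
h2 [ 536.5 -233.5   12. ]
len 177.08560430323723 178.550816011904 w 128.55450594974818 129.30822605256535
ctr [565.7548763  -55.61748511  12.        ] far [570.85297773  33.14513225  12.        ] sh [ 560.65677488 -144.38010246   12.        ] hend [ 554.49299341 -234.05936399   12.        ]
yaw deg -3.2871849042972787
yaw deg -3.5036438747326435
yaw deg -3.164257889991261
yaw deg -3.409103161669739
jar [552.94677374 -83.98921202  92.        ]
edge [ 928.27338372 -354.91929935    0.        ]
edge [ 517.64298552 -355.18336212    0.        ]
edge [ 145.8841038  -355.04254948    0.        ]
glass [793. -50.   0.]
saucerA [ 782. -203.   20.]
saucerB [ 314. -228.   20.]
pinktop [426. -65.  80.]
green [396.  62.  80.]
tinbot [758.  45.   0.]
```

View pics/c3.png

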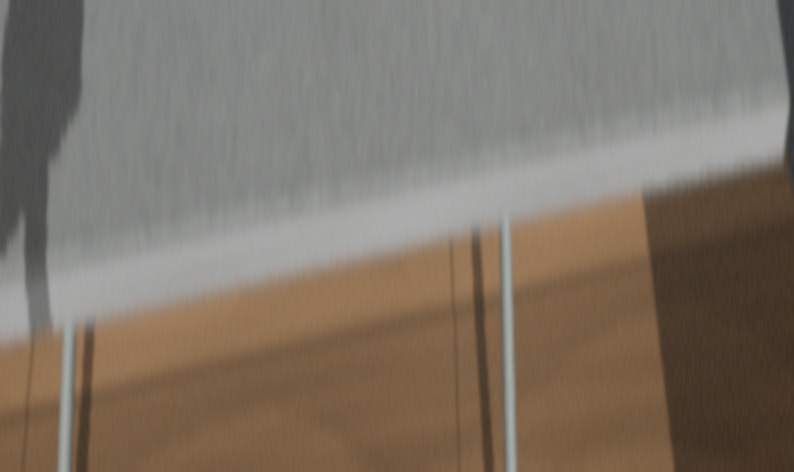

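View pics/c4.png

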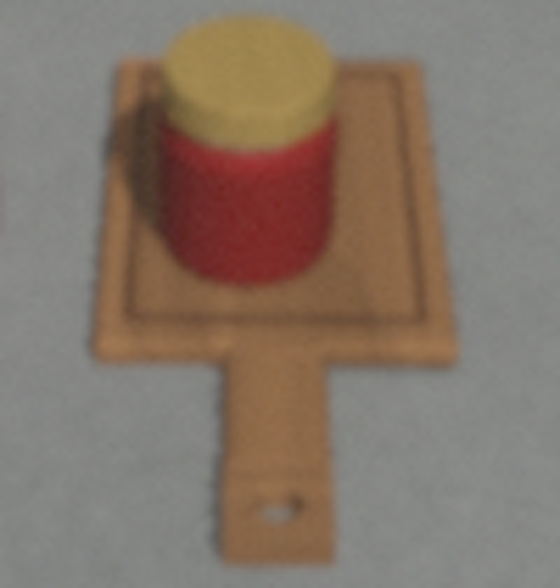

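The board measures 178 x 129 mm, which matches the given size. Its yaw is about -3.4° and its shoulder is at y≈-144. The edge is at y≈-355, so it needs about 211 mm of push. I'll push with the open fingers as a two-point fence on the far short side. First I turn the tool so the jaws open along world x.

Request:
send_rows(
  series=[0,0,-1,0,0,0,1,0,0,-1,0,0,0,1,0,0,-1,0,0,0,1,0,0,-1,0,0,0,1,0,0,-1,0,0,0,1,0,0,-1,0,0,0,1,0,0,-1,0,0,0,1,0,0,-1,0,0,0,1],
)

```text
time: 0.9
eef_pos: [233.6, -497.5, 188.2]
eef_rot: [0.857, 0.515, 0.0, -0.001]
contact_force: [0.4, -0.2, -0.7]
gripper_width: 1.0
```

Request:
send_rows(
  series=[0,0,-1,0,0,0,1,0,0,-1,0,0,0,1,0,0,-1,0,0,0,1,0,0,-1,0,0,0,1,0,0,-1,0,0,0,1,0,0,-1,0,0,0,1,0,0,-0.15,0,0,0,1,0,0,0,0,0,0,1],
)

```text
time: 1.7
eef_pos: [233.6, -497.7, 188.3]
eef_rot: [0.708, 0.707, 0.0, -0.0]
contact_force: [0.6, 0.2, -0.2]
gripper_width: 0.996
```

Request:
send_rows(
  series=[0,0,0,0.9,0.55,0,1,0,0,0,0.95,0.55,0,1,0,0,0,0.95,0.55,0,1,0,0,0,0.95,0.55,0,1,0,0,0,0.95,0.55,0,1,0,0,0,0.95,0.55,0,1,0,0,0,0.95,0.55,0,1,0,0,0,0.95,0.55,0,1],
)

```text
time: 2.5
eef_pos: [344.1, -308.1, 188.6]
eef_rot: [0.708, 0.706, 0.0, -0.0]
contact_force: [1.1, 0.1, -0.6]
gripper_width: 1.0
```

Request:
send_rows(
  series=[0,0,0,0.95,0.55,0,1,0,0,0,0.95,0.55,0,1,0,0,0,0.95,0.55,0,1,0,0,0,0.95,0.55,0,1,0,0,0,0.95,0.55,0,1,0,0,0,0.95,0.55,0,1,0,0,0,0.95,0.55,0,1,0,0,0,0.95,0.55,0,1],
)

```text
time: 3.3
eef_pos: [454.1, -118.0, 188.7]
eef_rot: [0.708, 0.706, 0.0, 0.0]
contact_force: [1.2, -0.9, -0.4]
gripper_width: 1.0
```

Request:
send_rows(
  series=[0,0,0,0.95,0.55,0,1,0,0,0,0.95,0.55,0,1,0,0,0,0.95,0.55,0,1,0,0,0,0.95,0.55,0,1,0,0,0,0.95,0.55,0,1,0,0,0,0.95,0.55,0,1,0,0,0,0.95,0.55,0,1,0,0,0,0,0,0,1],
)

```text
time: 4.1
eef_pos: [551.0, 49.7, 188.4]
eef_rot: [0.707, 0.708, 0.001, -0.0]
contact_force: [0.0, 0.2, -0.3]
gripper_width: 1.001
```

Request:
send_rows(
  series=[0,0,0,0.9,0.6,0,1,0,0,0,0,0,0.5,1,0,0,0,0,0,1,1,0,0,0,0,0,1,1,0,0,0,0,0,1,1,0,0,0,0,0,1,1,0,0,0,0,0,1,1,0,0,0,0,0,0,1],
)

```text
time: 4.9
eef_pos: [560.8, 68.6, 47.3]
eef_rot: [0.708, 0.707, -0.003, -0.003]
contact_force: [-0.7, -0.2, 0.1]
gripper_width: 1.001
```

Run:
```python
from h import *
for n in ['top','side','wrist']: grab(n,n+'1')
a=[cv2.imread(f'pics/{n}1.png') for n in ('side','wrist')]
cv2.imwrite('pics/j1.png',cv2.resize(np.hstack(a),(800,300)))
a=cv2.imread('pics/top1.png'); cv2.imwrite('pics/j2.png',cv2.resize(a[100:290,140:400],None,fx=3,fy=3))
print(state()['eef_pos'],state()['time'])
```

```text
[565.16269687  68.9181186   51.92919587] 5.05
```

View pics/j1.png

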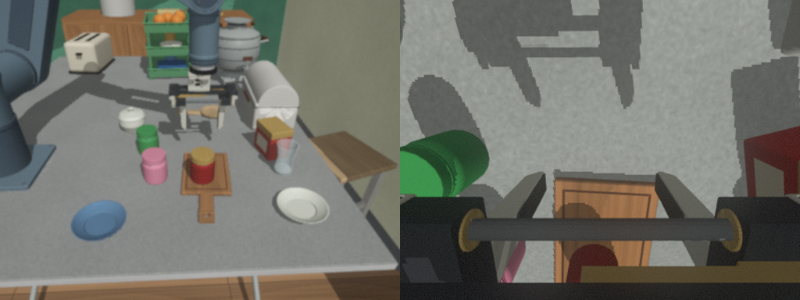

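View pics/j2.png

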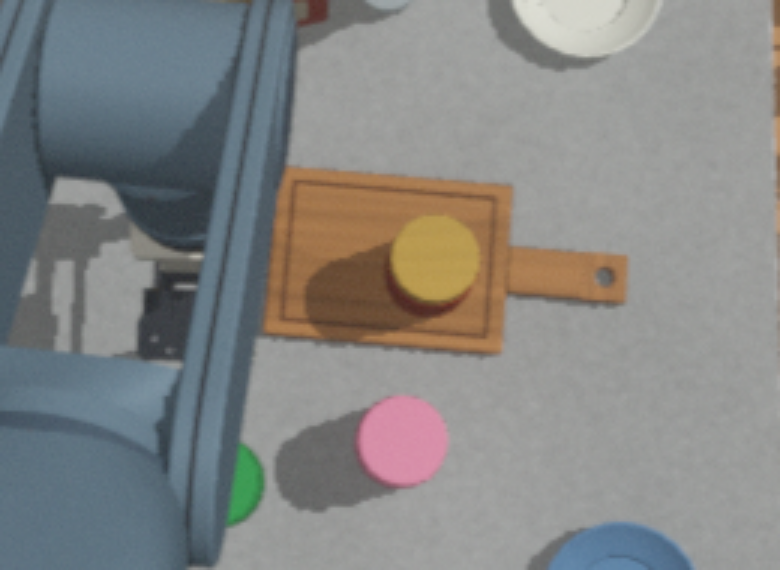

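The side and wrist views show the fingers astride the far short side, clear of everything, and the board hasn't moved. Next I lower to z≈4.

Request:
send_rows(
  series=[0,0,0,0,0,0.8,1,0,0,0,0,0,0.6,1,0,0,0,0,0,0.3,1,0,0,0,0,0,0.1,1,0,0,0,0,0,0.1,1,0,0,0,0,0,0,1,0,0,0,0,0,0,1,0,0,0,0,0,0,1],
)

```text
time: 5.85
eef_pos: [565.3, 69.6, 4.2]
eef_rot: [0.707, 0.707, 0.0, 0.0]
contact_force: [0.3, -0.4, 1.0]
gripper_width: 1.002
```

Request:
send_rows(
  series=[0,0,0,-0.15,0,0,1,0,0,0,-0.15,0,0,1,0,0,0,-0.15,0,0,1,0,0,0,-0.15,0,0,1,0,0,0,-0.12,0,0,1,0,0,0,-0.1,0,0,1,0,0,0,-0.1,0,0,1,0,0,0,-0.1,0,0,1],
)

```text
time: 6.65
eef_pos: [564.9, 43.9, 3.7]
eef_rot: [0.707, 0.707, 0.0, -0.0]
contact_force: [-0.1, 0.3, -0.2]
gripper_width: 0.999
```

Request:
send_rows(
  series=[0,0,0,-0.1,0,0,1,0,0,0,-0.1,0,0,1,0,0,0,-0.1,0,0,1,0,0,0,-0.1,0,0,1,0,0,0,-0.1,0,0,1,0,0,0,-0.1,0,0,1,0,0,0,-0.1,0,0,1,0,0,0,-0.1,0,0,1],
)

```text
time: 7.45
eef_pos: [564.9, 23.9, 3.6]
eef_rot: [0.707, 0.707, -0.0, -0.0]
contact_force: [0.3, 0.8, -0.6]
gripper_width: 0.999
```

Run:
```python
from h import *
print(state()['eef_pos'],state()['contact_force'])
for n in ['top','side','wrist']: grab(n,n+'2')
a=[cv2.imread(f'pics/{n}2.png') for n in ('side','wrist')]
cv2.imwrite('pics/j3.png',cv2.resize(np.hstack(a),(800,300)))
a=cv2.imread('pics/top2.png'); cv2.imwrite('pics/j4.png',cv2.resize(a[100:290,180:410],None,fx=3,fy=3))
```

```text
[564.91861069  23.913977     3.63212108] [ 0.27774811  0.76149251 -0.56873916]
```

View pics/j3.png

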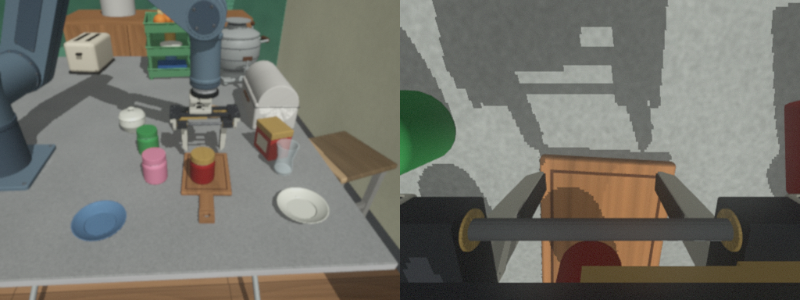

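View pics/j4.png

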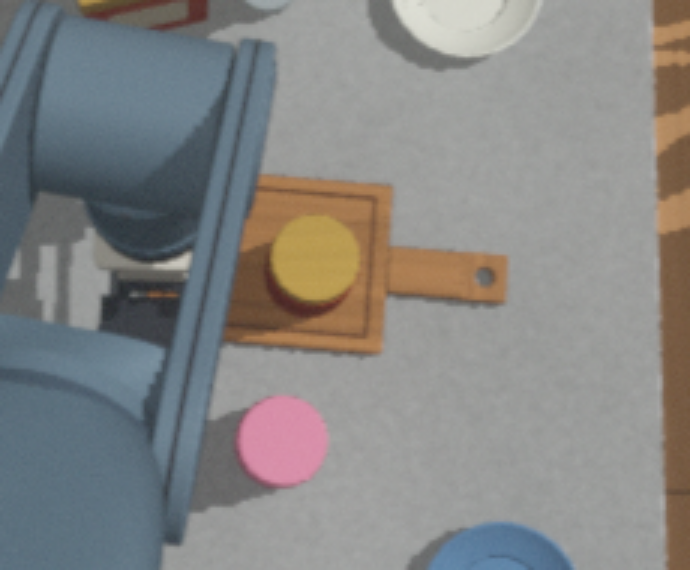

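Run:
```python
from h import *
for t in ('1','2'):
    d=load('wrist'+t); print(t,d['origin'].round(0) if hasattr(d['origin'],'round') else d['origin'],R.from_quat(d['orientation']).as_matrix().round(2).tolist())
    e=np.array([565,23.9,3.6]) if t=='2' else np.array([565,68.9,52])
    for dx in (-64,-46,0,46,64):
        for dy in (-7.5,7.5): print('f',dx,dy,np.round(w2p(d,e+[dx,dy,0]),0))
    for p in ([635,28.8,12],[506.7,37.5,12]): print('board',np.round(w2p(d,p),0))
a=cv2.imread('pics/wrist2.png'); cv2.imwrite('pics/w2.png',cv2.resize(a[150:384,110:420],(800,600)))
a=cv2.imread('pics/side2.png'); cv2.imwrite('pics/s2.png',cv2.resize(a[110:290,180:320],None,fx=3.3,fy=3.3,interpolation=cv2.INTER_CUBIC))
```

```text
1 [564. 147. 247.] [[1.0, -0.0, -0.0], [-0.0, -0.96, -0.28], [-0.0, 0.28, -0.96]]
f -64 -7.5 [175. 224.]
f -64 7.5 [173. 206.]
f -46 -7.5 [198. 224.]
f -46 7.5 [197. 206.]
f 0 -7.5 [258. 224.]
f 0 7.5 [258. 206.]
f 46 -7.5 [317. 224.]
f 46 7.5 [318. 206.]
f 64 -7.5 [340. 224.]
f 64 7.5 [342. 206.]
board [331. 239.]
board [195. 231.]
2 [565. 102. 199.] [[1.0, -0.0, 0.0], [-0.0, -0.96, -0.28], [0.0, 0.28, -0.96]]
f -64 -7.5 [174. 224.]
f -64 7.5 [172. 206.]
f -46 -7.5 [197. 224.]
f -46 7.5 [196. 206.]
f 0 -7.5 [256. 224.]
f 0 7.5 [256. 205.]
f 46 -7.5 [316. 224.]
f 46 7.5 [317. 205.]
f 64 -7.5 [339. 224.]
f 64 7.5 [340. 205.]
board [352. 213.]
board [176. 202.]
```

View pics/w2.png

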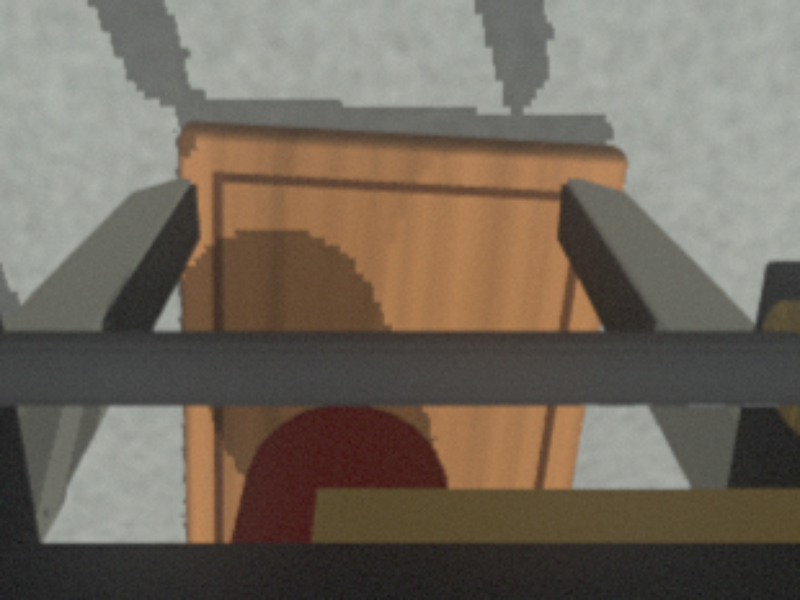

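View pics/s2.png

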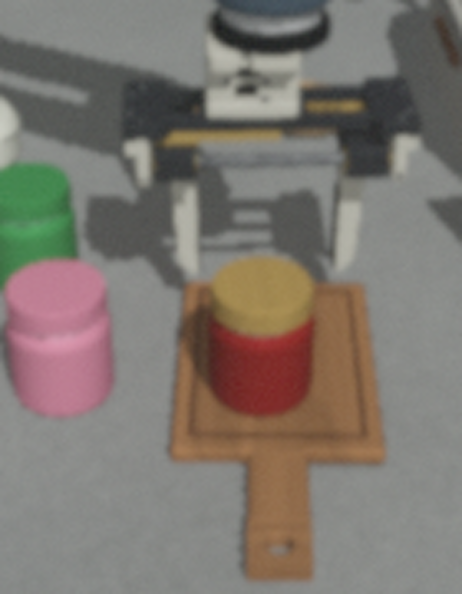

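Run:
```python
from h import *
d=load('side2')
f=lambda x,y:(180+x/3.3,110+y/3.3)
for nm,x,y in [('L',190,270),('Lin',200,272),('Lout',180,268),('Rin',335,268),('Rout',355,265),('boardTL',186,286),('boardTR',362,284)]:
    for z in (4,12,20,30,40,50): print(nm,z,p2w(d,*f(x,y),z).round(0),end=' ')
    print()
w=load('wrist2'); g=lambda x,y:(110+x/2.58,150+y/2.564)
for nm,x,y in [('Lin top',195,185),('Lin bot',195,242),('Rin',562,185),('Rbot',562,240),('bTL',182,125),('bTR',625,150)]:
    for z in (4,12,20,30,40,50): print(nm,z,p2w(w,*g(x,y),z).round(0),end=' ')
    print()
print(state()['joints'])
```

```text
L 4 [512.  58.   4.] L 12 [512.  46.  12.] L 20 [512.  34.  20.] L 30 [512.  19.  30.] L 40 [512.   4.  40.] L 50 [512. -10.  50.] 
Lin 4 [519.  55.   4.] Lin 12 [519.  43.  12.] Lin 20 [519.  31.  20.] Lin 30 [519.  16.  30.] Lin 40 [519.   2.  40.] Lin 50 [519. -13.  50.] 
Lout 4 [505.  60.   4.] Lout 12 [505.  49.  12.] Lout 20 [505.  37.  20.] Lout 30 [505.  22.  30.] Lout 40 [505.   7.  40.] Lout 50 [505.  -8.  50.] 
Rin 4 [620.  56.   4.] Rin 12 [618.  44.  12.] Rin 20 [616.  32.  20.] Rin 30 [614.  17.  30.] Rin 40 [612.   3.  40.] Rin 50 [610. -12.  50.] 
Rout 4 [635.  59.   4.] Rout 12 [633.  47.  12.] Rout 20 [631.  35.  20.] Rout 30 [629.  21.  30.] Rout 40 [626.   6.  40.] Rout 50 [624.  -9.  50.] 
boardTL 4 [509.  37.   4.] boardTL 12 [509.  25.  12.] boardTL 20 [509.  14.  20.] boardTL 30 [509.  -0.  30.] boardTL 40 [509. -15.  40.] boardTL 50 [509. -29.  50.] 
boardTR 4 [637.  34.   4.] boardTR 12 [635.  23.  12.] boardTR 20 [633.  11.  20.] boardTR 30 [630.  -3.  30.] boardTR 40 [628. -17.  40.] boardTR 50 [625. -32.  50.] 
Lin top 4 [510.  18.   4.] Lin top 12 [512. 
[... 272 characters left out ...]
0 [522.  23.  50.] 
Rin 4 [620.  18.   4.] Rin 12 [618.  21.  12.] Rin 20 [616.  25.  20.] Rin 30 [613.  29.  30.] Rin 40 [610.  33.  40.] Rin 50 [607.  38.  50.] 
Rbot 4 [622.  -1.   4.] Rbot 12 [619.   4.  12.] Rbot 20 [617.   8.  20.] Rbot 30 [614.  13.  30.] Rbot 40 [611.  18.  40.] Rbot 50 [608.  24.  50.] 
bTL 4 [508.  37.   4.] bTL 12 [510.  40.  12.] bTL 20 [512.  42.  20.] bTL 30 [515.  46.  30.] bTL 40 [518.  49.  40.] bTL 50 [521.  52.  50.] 
bTR 4 [638.  29.   4.] bTR 12 [635.  32.  12.] bTR 20 [632.  35.  20.] bTR 30 [628.  39.  30.] bTR 40 [625.  42.  40.] bTR 50 [621.  46.  50.] 
[-1.54904454e-01  4.72738238e-01  1.71966028e+00  1.65345047e-05
  9.49129614e-01 -1.54604537e-01]
```

Contradiction: there's no contact force and the board hasn't moved, although the reported TCP is already past the board's far side. Triangulating the tips in the side and wrist views puts them at z≈30, not z≈4. The open fingers therefore end about 26 mm short of the stated TCP, and I'm hovering over the board. I'll back off in +y before going lower.

Request:
send_rows(
  series=[0,0,0,0.4,0,0,1,0,0,0,0.5,0,0,1,0,0,0,0.5,0,0,1,0,0,0,0.4,0.1,0,1,0,0,0,0,0,0.3,1,0,0,0,0,0,0.2,1,0,0,0,0,0,0,1,0,0,0,0,0,0,1],
)

```text
time: 8.4
eef_pos: [567.1, 68.7, -9.3]
eef_rot: [0.707, 0.707, -0.0, -0.0]
contact_force: [0.4, -0.1, -0.2]
gripper_width: 1.002
```

Run:
```python
from h import *
print(state()['eef_pos'],state()['contact_force'])
for n in ['side','wrist']: grab(n,n+'3')
a=cv2.imread('pics/wrist3.png'); b=cv2.imread('pics/side3.png')
cv2.imwrite('pics/j5.png',np.hstack([cv2.resize(a[150:384,110:420],(460,347),interpolation=cv2.INTER_CUBIC),cv2.resize(b[120:220,210:310],(340,347),interpolation=cv2.INTER_CUBIC)]))
```

```text
[567.08079155  68.74901994  -9.33232695] [ 0.37769317 -0.09635443 -0.19389272]
```

View pics/j5.png

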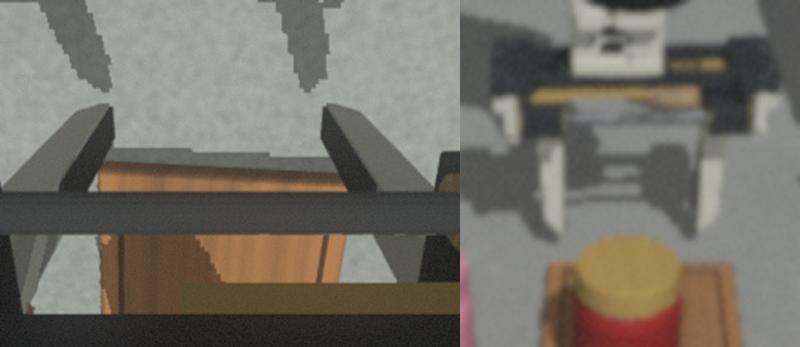

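The reported z is -9 with no contact, and there's still a gap between the tips and their shadows, so the offset is real. I'll lower gently while watching the force.

Request:
send_rows(
  series=[0,0,0,0,0,0.1,1,0,0,0,0,0,0.1,1,0,0,0,0,0,0.1,1,0,0,0,0,0,0.1,1,0,0,0,0,0,0,1,0,0,0,0,0,0,1,0,0,0,0,0,0,1,0,0,0,0,0,0,1],
)

```text
time: 9.3
eef_pos: [567.6, 69.1, -18.7]
eef_rot: [0.707, 0.707, 0.0, 0.0]
contact_force: [0.2, -0.3, -0.0]
gripper_width: 1.002
```

Run:
```python
from h import *
for n in ['side','wrist']: grab(n,n+'4')
a=cv2.imread('pics/wrist4.png'); b=cv2.imread('pics/side4.png')
cv2.imwrite('pics/w4.png',cv2.resize(a[180:290,140:380],(800,367),interpolation=cv2.INTER_CUBIC))
cv2.imwrite('pics/s4.png',cv2.resize(b[140:220,215:315],(750,600),interpolation=cv2.INTER_CUBIC))
```

```text
(no output)
```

View pics/w4.png

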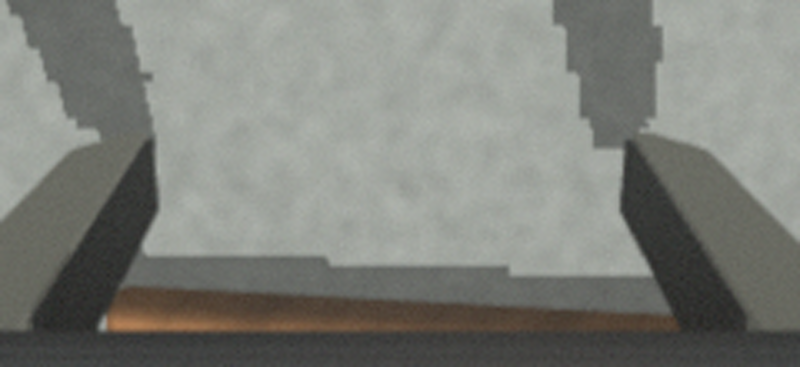

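View pics/s4.png

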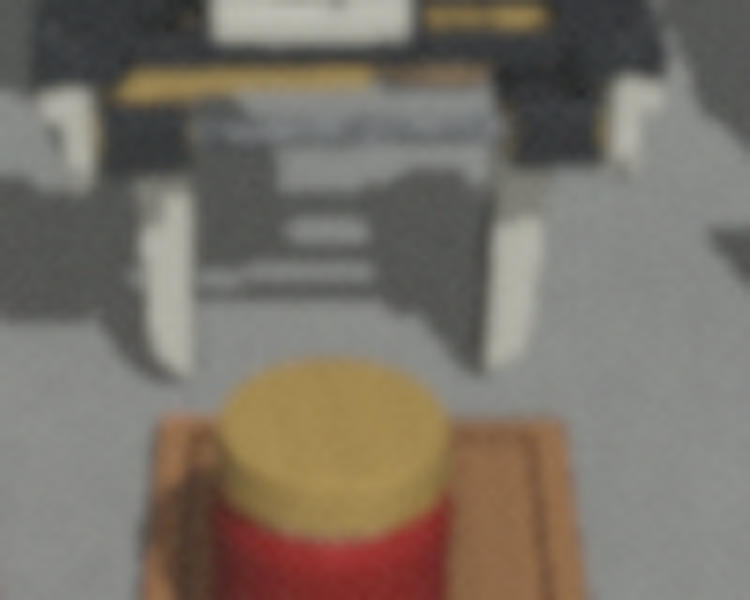

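Run:
```python
from h import *
d=load('side4')
for u,v in [(239.7,190.2),(215+487/7.5,140+372/7.5)]:
    for z in (0,4,8,12): print(z,p2w(d,u-.4,v-.4,z).round(1),end=' ')
    print()
d=load('wrist4')
for u,v in [(186.5,222),(140+155/3.333,180+208/3.336),(140+625/3.333,222),(140+622/3.333,180+210/3.336)]:
    for z in (0,4,8,12): print(z,p2w(d,u-.4,v-.4,z).round(1),end=' ')
    print()
```

```text
0 [516.4  72.2  -0. ] 4 [516.4  66.3   4. ] 8 [516.3  60.3   8. ] 12 [516.3  54.3  12. ] 
0 [616.8  70.8   0. ] 4 [616.   64.9   4. ] 8 [615.1  58.9   8. ] 12 [614.3  52.9  12. ] 
0 [518.3  71.6   0. ] 4 [519.4  73.3   4. ] 8 [520.5  75.    8. ] 12 [521.6  76.8  12. ] 
0 [517.1  55.8   0. ] 4 [518.3  57.9   4. ] 8 [519.4  60.    8. ] 12 [520.5  62.1  12. ] 
0 [617.1  71.5   0. ] 4 [616.   73.2   4. ] 8 [614.8  75.    8. ] 12 [613.7  76.7  12. ] 
0 [617.6  55.3   0. ] 4 [616.5  57.4   4. ] 8 [615.4  59.5   8. ] 12 [614.2  61.5  12. ]
```

Both views put the tips at z≈7.5 with the front face at y≈60. I'll go 3 mm lower, then push, starting slowly.

Request:
send_rows(
  series=[0,0,0,0,0,0.06,1,0,0,0,0,0,0.06,1,0,0,0,-0.1,0,0,1,0,0,0,-0.12,0,0,1,0,0,0,-0.12,0,0,1,0,0,0,-0.12,0,0,1,0,0,0,-0.12,0,0,1,0,0,0,-0.1,0,0,1],
)

```text
time: 10.2
eef_pos: [567.5, 51.7, -21.8]
eef_rot: [0.707, 0.707, 0.0, 0.0]
contact_force: [-0.6, -1.1, -0.5]
gripper_width: 0.998
```

Request:
send_rows(
  series=[0,0,0,-0.08,0,0,1,0,0,0,-0.08,0,0,1,0,0,0,-0.08,0,0,1,0,0,0,-0.08,0,0,1,0,0,0,-0.08,0,0,1,0,0,0,-0.08,0,0,1,0,0,0,-0.08,0,0,1,0,0,0,-0.08,0,0,1],
)

```text
time: 11.0
eef_pos: [567.2, 36.1, -21.9]
eef_rot: [0.707, 0.707, -0.0, -0.0]
contact_force: [-1.8, 3.3, 1.6]
gripper_width: 1.0
```

Request:
send_rows(
  series=[0,0,0,-0.08,0,0,1,0,0,0,-0.08,0,0,1,0,0,0,-0.08,0,0,1,0,0,0,-0.08,0,0,1,0,0,0,-0.08,0,0,1,0,0,0,-0.08,0,0,1,0,0,0,-0.08,0,0,1,0,0,0,-0.08,0,0,1],
)

```text
time: 11.8
eef_pos: [567.8, 19.8, -21.8]
eef_rot: [0.707, 0.707, 0.0, 0.0]
contact_force: [-0.1, 2.7, -0.9]
gripper_width: 1.0
```

```bash
cat > v.py <<'E'
from h import *
import sys
t=sys.argv[1]
for n in ['top','side','wrist']: grab(n,n+t)
a=cv2.imread(f'pics/wrist{t}.png'); b=cv2.imread(f'pics/side{t}.png'); c=cv2.imread(f'pics/top{t}.png')
cv2.imwrite(f'pics/j{t}.png',np.vstack([np.hstack([cv2.resize(a[150:384,110:420],(400,300)),cv2.resize(b[120:384,130:400],(400,300))]),cv2.resize(c[130:243,200:500],(800,300),interpolation=cv2.INTER_CUBIC)]))
E
python3 v.py 5
```

```text
(no output)
```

View pics/j5.png

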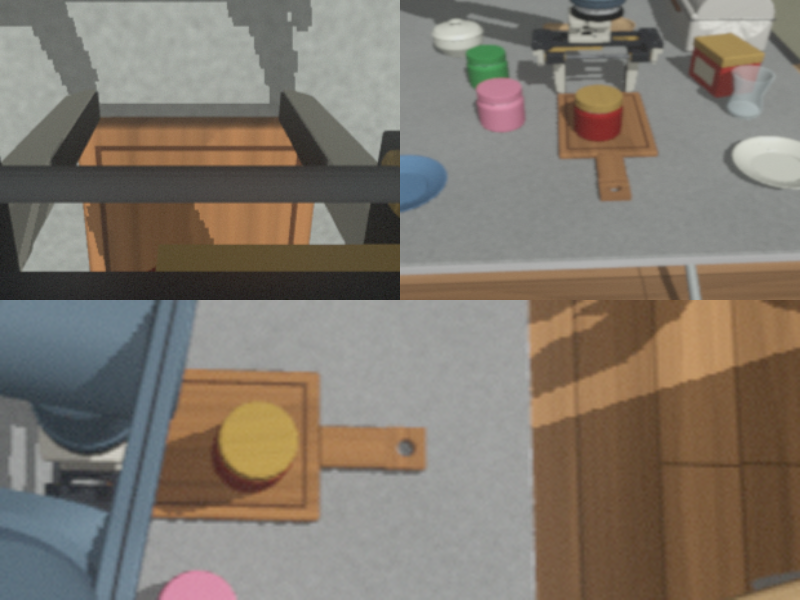

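The board is now square (bottom panel) with the jar standing, and the push force is about 3 N. Continuing.

Request:
send_rows(
  series=[0,0,0,-0.08,0,0,1,0,0,0,-0.1,0,0,1,0,0,0,-0.12,0,0,1,0,0,0,-0.14,0,0,1,0,0,0,-0.16,0,0,1,0,0,0,-0.16,0,0,1,0,0,0,-0.16,0,0,1,0,0,0,-0.16,0,0,1],
)

```text
time: 12.75
eef_pos: [567.5, -7.3, -21.8]
eef_rot: [0.707, 0.707, 0.0, 0.0]
contact_force: [0.9, 3.9, 0.0]
gripper_width: 0.998
```

Request:
send_rows(
  series=[0,0,0,-0.16,0,0,1,0,0,0,-0.16,0,0,1,0,0,0,-0.16,0,0,1,0,0,0,-0.16,0,0,1,0,0,0,-0.16,0,0,1,0,0,0,-0.16,0,0,1,0,0,0,-0.16,0,0,1,0,0,0,-0.16,0,0,1],
)

```text
time: 13.55
eef_pos: [567.4, -39.2, -21.8]
eef_rot: [0.707, 0.707, 0.0, -0.0]
contact_force: [-0.4, 3.4, 1.0]
gripper_width: 0.999
```

Request:
send_rows(
  series=[0,0,0,-0.16,0,0,1,0,0,0,-0.16,0,0,1,0,0,0,-0.16,0,0,1,0,0,0,-0.16,0,0,1,0,0,0,-0.16,0,0,1,0,0,0,-0.16,0,0,1,0,0,0,-0.16,0,0,1,0,0,0,-0.16,0,0,1],
)

```text
time: 14.35
eef_pos: [567.4, -71.2, -21.9]
eef_rot: [0.707, 0.707, -0.0, -0.0]
contact_force: [-0.4, 4.0, 1.6]
gripper_width: 1.003
```

Request:
send_rows(
  series=[0,0,0,-0.16,0,0,1,0,0,0,-0.16,0,0,1,0,0,0,-0.16,0,0,1,0,0,0,-0.16,0,0,1,0,0,0,-0.16,0,0,1,0,0,0,-0.16,0,0,1,0,0,0,-0.12,0,0,1,0,0,0,-0.08,0,0,1],
)

```text
time: 15.15
eef_pos: [567.4, -100.2, -21.8]
eef_rot: [0.707, 0.707, -0.0, -0.0]
contact_force: [0.5, 5.0, 2.3]
gripper_width: 1.001
```

```bash
python3 v.py 6
```

```text
(no output)
```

View pics/j6.png

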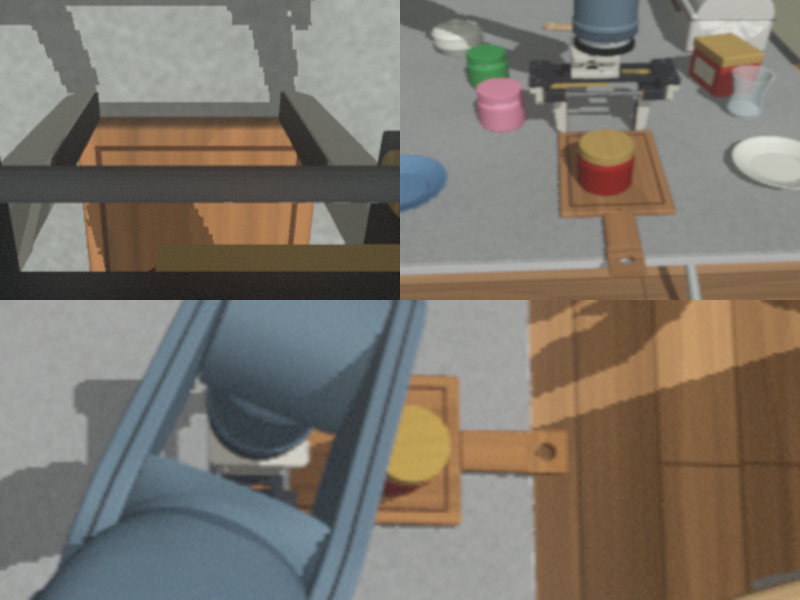

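Run:
```python
from h import *
d=load('top6'); a=cv2.imread('pics/top6.png')
cv2.imwrite('pics/c6.png',cv2.resize(a[145:225,350:420],None,fx=8,fy=7.5,interpolation=cv2.INTER_CUBIC))
f=lambda x,y,z:p2w(d,200+(x+.5)/2.667-.5,130+(y-300+.5)/2.655-.5,z)
print(f(460,377,12),f(460,523,12),f(569,431,12),f(569,472,12))
```

```text
[ 634.94296135 -289.21194917   12.        ] [ 508.40710612 -287.3123661    12.        ] [ 590.08759653 -381.65293288   12.        ] [ 554.52366366 -380.62190086   12.        ]
```

View pics/c6.png

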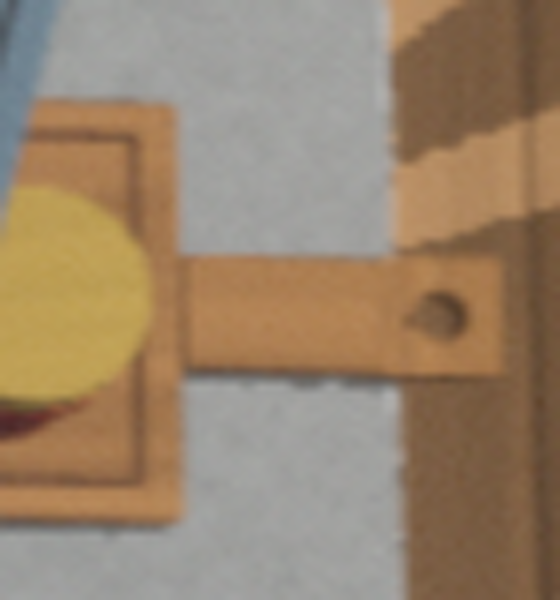

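Request:
send_rows(
  series=[0,0,0,-0.1,0,0,1,0,0,0,-0.14,0,0,1,0,0,0,-0.16,0,0,1,0,0,0,-0.16,0,0,1,0,0,0,-0.16,0,0,1,0,0,0,-0.16,0,0,1,0,0,0,-0.16,0,0,1,0,0,0,-0.16,0,0,1],
)

```text
time: 16.1
eef_pos: [567.4, -130.3, -21.9]
eef_rot: [0.707, 0.707, -0.0, -0.0]
contact_force: [0.2, 4.1, 2.3]
gripper_width: 0.995
```

Request:
send_rows(
  series=[0,0,0,-0.16,0,0,1,0,0,0,-0.16,0,0,1,0,0,0,-0.16,0,0,1,0,0,0,-0.16,0,0,1,0,0,0,-0.12,0,0,1,0,0,0,-0.1,0,0,1,0,0,0,-0.08,0,0,1,0,0,0,-0.06,0,0,1],
)

```text
time: 16.9
eef_pos: [567.4, -155.0, -21.9]
eef_rot: [0.707, 0.707, -0.0, -0.0]
contact_force: [0.3, 4.4, 3.0]
gripper_width: 0.999
```

```bash
python3 v.py 7
python3 - <<'E'
from h import *
a=cv2.imread('pics/top7.png')
cv2.imwrite('pics/c7.png',cv2.resize(a[145:225,370:450],None,fx=7.5,fy=7.5,interpolation=cv2.INTER_CUBIC))
a=cv2.imread('pics/side7.png')
cv2.imwrite('pics/d7.png',cv2.resize(a[250:384,200:350],None,fx=4.4,fy=4.4,interpolation=cv2.INTER_CUBIC))
E
```

```text
(no output)
```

View pics/c7.png

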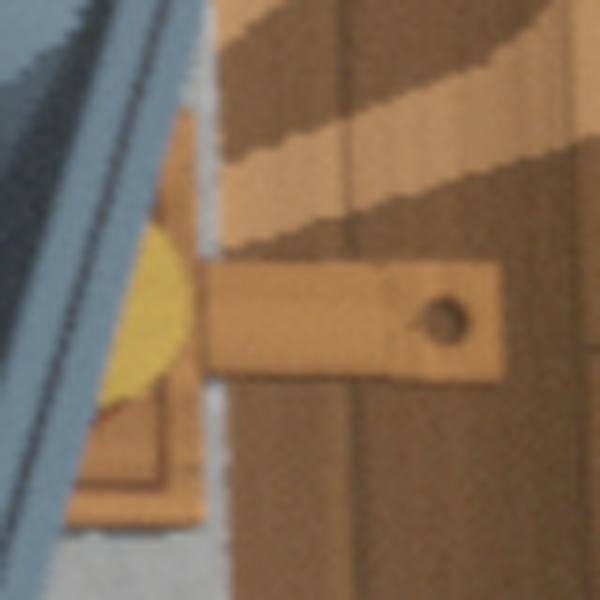

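View pics/d7.png

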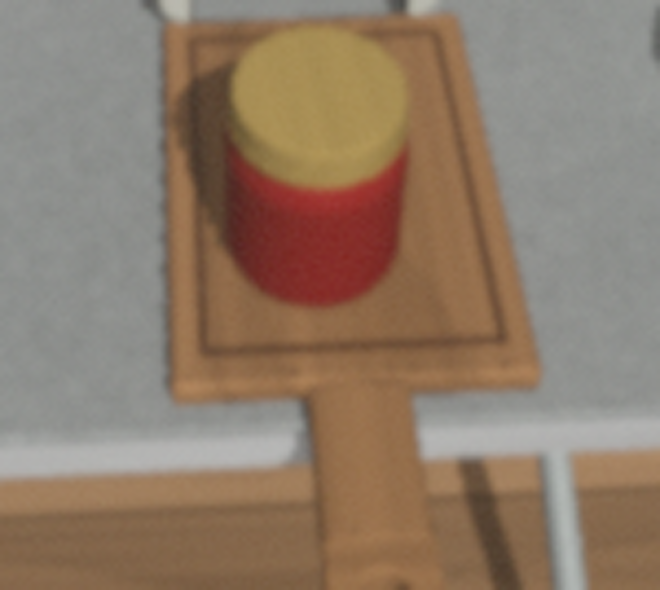

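View pics/j7.png

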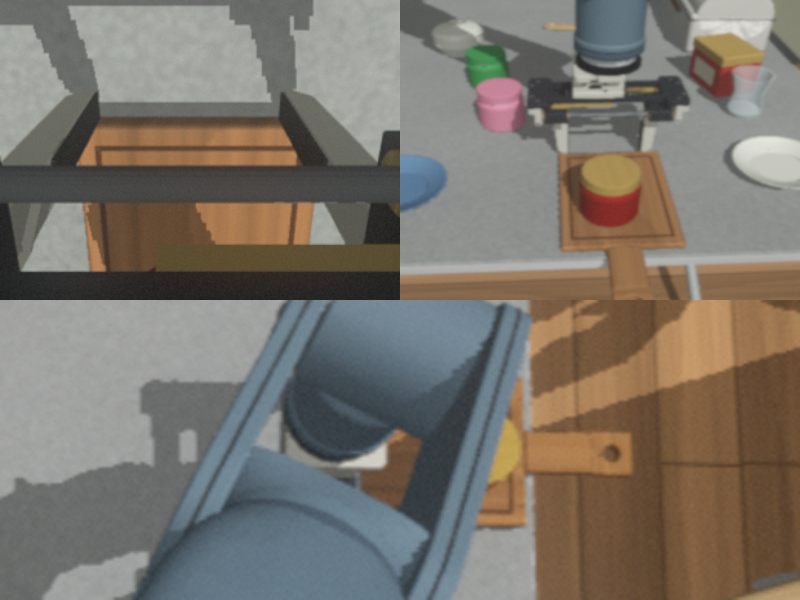

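Run:
```python
from h import *
d=load('top7'); f=lambda x,y,z:p2w(d,370+(x+.5)/7.5-.5,145+(y+.5)/7.5-.5,z)
print('top sh',f(196,115,12),f(205,520,12),'hend',f(501,262,12),f(501,382,12)); print('edge',f(214,60,0),f(221,250,0),f(228,450,0))
d=load('side7'); f=lambda x,y,z:p2w(d,200+(x+.5)/4.4-.5,250+(y+.5)/4.4-.5,z)
print('side sh0',f(175,402,0),f(538,387,0),'sh12',f(172,382,12),f(540,366,12)); print('edge',f(0,447,0),f(290,435,0),f(430,428,0),f(660,418,0))
```

```text
top sh [ 633.58489103 -343.14668005   12.        ] [ 509.36679787 -342.98337649   12.        ] hend [ 590.43111852 -434.86801956   12.        ] [ 553.57484896 -433.50515144   12.        ]
edge [ 654.06764254 -352.96952239    0.        ] [ 594.23641332 -353.69302798    0.        ] [ 532.3784441  -354.32868892    0.        ]
side sh0 [ 508.92864447 -343.67591784    0.        ] [ 636.36236388 -343.94537821    0.        ] sh12 [ 508.07016541 -344.00878676   12.        ] [ 635.72392934 -343.88450528   12.        ]
edge [ 449.49945577 -357.68834911    0.        ] [ 547.87561526 -358.01042082    0.        ] [ 596.03769633 -357.72006029    0.        ] [ 676.02142095 -357.79824484    0.        ]
```

The top camera gives a remaining gap of about 11 mm and the side camera about 14 mm, with the board square in both. I'll push 12 mm more, slowing at the end, then back off.

Request:
send_rows(
  series=[0,0,0,-0.06,0,0,1,0,0,0,-0.1,0,0,1,0,0,0,-0.1,0,0,1,0,0,0,-0.1,0,0,1,0,0,0,-0.06,0,0,1,0,0,0,-0.04,0,0,1,0,0,0,-0.02,0,0,1,0,0,0,0,0,0,1],
)

```text
time: 17.85
eef_pos: [567.4, -167.1, -21.9]
eef_rot: [0.707, 0.707, -0.0, 0.0]
contact_force: [1.0, 3.8, 2.0]
gripper_width: 1.0
```

Request:
send_rows(
  series=[0,0,0,0.1,0,0,1,0,0,0,0.3,0,0,1,0,0,0,0.5,0,0,1,0,0,0,0.7,0,0,1,0,0,0,0.7,0,0,1,0,0,0,0.7,0,0,1,0,0,0,0.3,0,0,1,0,0,0,0,0,0,1],
)

```text
time: 18.65
eef_pos: [567.3, -82.6, -21.8]
eef_rot: [0.706, 0.708, -0.0, -0.0]
contact_force: [0.1, -0.4, -0.6]
gripper_width: 1.0
```

```bash
python3 v.py 8
python3 - <<'E'
from h import *
a=cv2.imread('pics/top8.png')
cv2.imwrite('pics/c8.png',cv2.resize(a[145:225,370:450],None,fx=7.5,fy=7.5,interpolation=cv2.INTER_CUBIC))
a=cv2.imread('pics/side8.png')
cv2.imwrite('pics/d8.png',cv2.resize(a[250:384,200:350],None,fx=4.4,fy=4.4,interpolation=cv2.INTER_CUBIC))
E
```

```text
(no output)
```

View pics/c8.png

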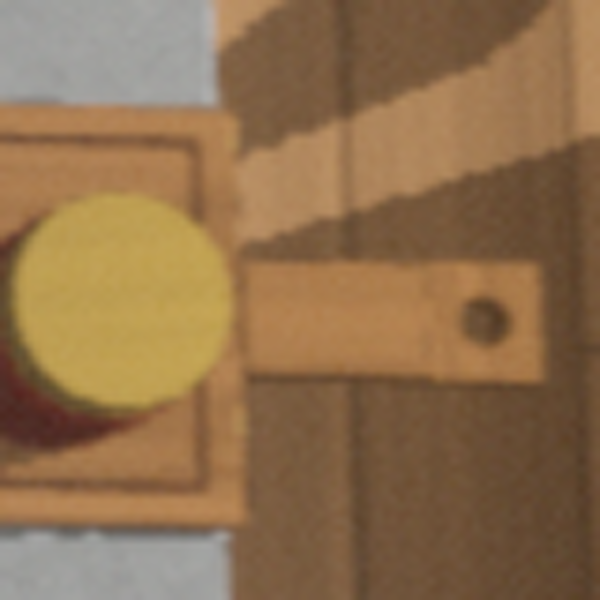

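View pics/d8.png

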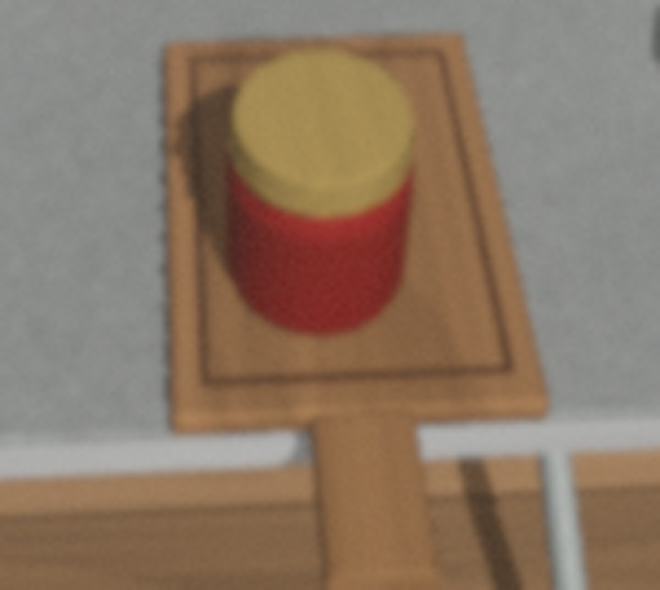

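View pics/j8.png

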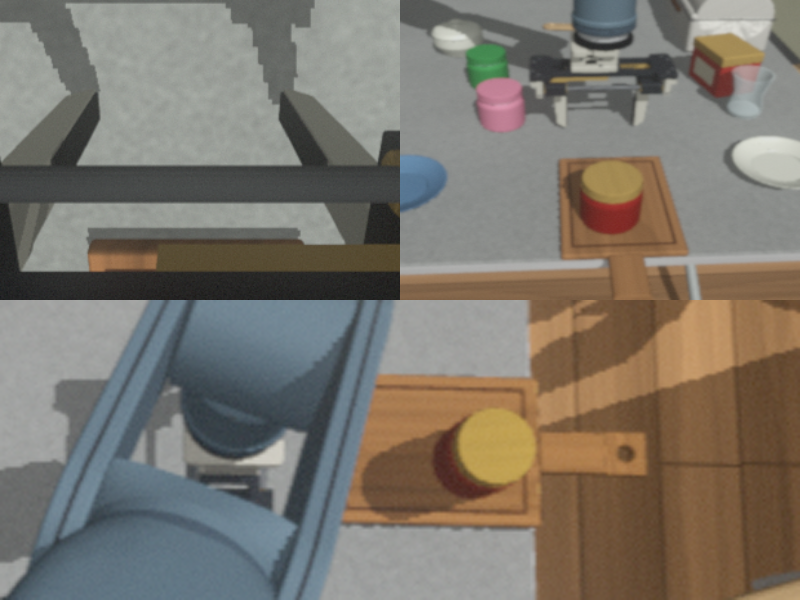

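Run:
```python
from h import *
d=load('top8'); f=lambda x,y,z:p2w(d,370+(x+.5)/7.5-.5,145+(y+.5)/7.5-.5,z)
print('top sh',f(240,115,12),f(247,520,12),'hend',f(543,262,12),f(543,382,12)); print('edge',f(216,60,0),f(231,560,0))
print('jar',f(122,302,92))
d=load('side8'); f=lambda x,y,z:p2w(d,200+(x+.5)/4.4-.5,250+(y+.5)/4.4-.5,z)
print('side sh0',f(175,432,0),f(546,416,0)); print('edge',f(0,447,0),f(175,440,0),f(580,421,0),f(660,418,0))
```

```text
top sh [ 633.95359852 -356.61155257   12.        ] [ 509.6963473  -355.59816326   12.        ] hend [ 590.77540835 -447.65712926   12.        ] [ 553.91248748 -446.22331772   12.        ]
edge [ 654.0847505  -353.59033098    0.        ] [ 498.83065419 -354.41552957    0.        ]
jar [ 560.37056559 -295.67211109   92.        ]
side sh0 [ 508.71805104 -355.01281583    0.        ] [ 636.79483126 -355.15694436    0.        ]
edge [ 449.49945577 -357.68834911    0.        ] [ 508.66310169 -357.97090966    0.        ] [ 648.11395942 -357.59248977    0.        ] [ 676.02142095 -357.79824484    0.        ]
```

The top view puts the shoulder about 2 mm past the edge and the side view about 2.5 mm short of it, so it's about level. The handle points straight out within 1° and the jar hasn't shifted on the board. I'll raise the tool clear and hand in.

Request:
send_rows(
  series=[0,0,0,0,0,-0.3,1,0,0,0,0,0,-0.6,1,0,0,0,0,0,-0.8,1,0,0,0,0,0,-0.8,1,0,0,0,0,0,-0.5,1,0,0,0,0,0,0,1,0,0,0,0,0,0,1,0,0,0,0,0,0,1],
)

```text
time: 19.6
eef_pos: [566.6, -84.3, 52.1]
eef_rot: [0.707, 0.707, -0.0, -0.001]
contact_force: [0.4, -0.0, 0.5]
gripper_width: 1.002
```

Run:
```python
from h import *
s=state(); print(s['time'],s['eef_pos'],s['contact_force']); print(finish_job())
```

```text
19.6 [566.59009263 -84.26372495  52.10382843] [ 0.3690682  -0.01789346  0.46181162]
the job is handed in; nothing more can be done
None
```

I pushed the board to the balcony-door edge with the open fingers behind its far short side. I then backed off, lifted clear and handed in at 19.6 s; no verdict is reported.

**Last checks:**
- **Shoulder line:** about level with the edge. The cameras disagree slightly: the top view puts it about 2 mm past the edge and the side view about 2.5 mm short. Both are inside the 12 mm limit.
- **Handle:** points straight out, within about 1°.
- **Jar:** standing at about (-12, -30) mm on the blade, where it was at the start. The arm stayed well clear of it.
- **Other things:** by eye, those still in view have not moved; I did not re-measure them.
- **Forces:** the push force stayed at about 5 N or less, and the tool read about 0 N after I backed off.

**One reading disagreed:** the open fingers end about 26 mm short of the stated tool point. My first push attempt therefore passed over the blade without touching it. I confirmed this in the side and wrist views, backed off and went lower, to a reported height of -22 mm, before pushing.

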